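Snap the lid onto the pot in the jar row

TASK

Complete the row of jars on the plywood board: stand the metal pot upright in the empty wooden ring, let go of it, and leave the two jars in the row where they are. Then put the black lid on the pot and press it straight down through the click until it is fully home all round. Do not let go at the end: the program finishes with the gripper still on the lid, pressing it down with about 10 newtons.

Things in the scene. Friction and masses are not known exactly. Their poses are not given: they have to be found in the camera images.
- rack: fixed plywood board 90 x 340 mm and 15 mm thick lying on the table, without walls; origin at the centre of its underside, y along the row. It has three places in its middle line, at y = -110, 0 and +110 mm: two hold a jar, one the wooden ring, in any order.
- ring: pale turned wooden ring fixed on the board, the free place in the row: outer diameter 76 mm, bore 62 mm (widened to 66 mm at the rim), 10 mm high, open at the bottom so that the pot stands on the board itself. Origin at the centre of its underside, which is on the board's top, 15 mm above the table.
- jar_a: loose white plastic jar with a yellow lid, 68 mm diameter, 90 mm high, standing in the row; origin at the centre of its underside
- jar_b: second such jar standing in the row; origin at the centre of its underside
- pot: loose closed metal pot standing upright, 0.28 kg (+-20%). Body 56 mm diameter, 70 mm high, foot chamfered 4 mm. On it a closed neck (the stud), 44 mm diameter, 24 mm high, top edge chamfered 4 mm; 94 mm in all. Four sprung steel balls stand 4.5 mm out of the neck's side, centres 82 mm above the underside. Origin at the centre of its underside, z up.
- lid: loose black lid lying mouth down, 0.06 kg. Ribbed skirt 61 mm diameter, 30 mm high, flat top, on it a central knob 24 mm diameter, 22 mm high; 52 mm in all. Hollow, 26 mm deep inside; a lip 4 mm high at the bottom narrows the mouth to 48 mm. Origin at the centre of the mouth (lowest plane), z up. Home on the pot: lip on the pot's shoulder, lid origin 70 mm above pot origin. Turn about z is free.
- lid_knob (a point): centre of the top of the lid's knob, 52 mm above the lid's origin. Pressing: the lip meets the balls 18 mm above home; from there it takes up to 7 to 10 N until the lip is over the balls' middles, then the force drops (the click, about 10 mm above home) and the lid goes on down to the shoulder.
Things that resemble listed ones, but are neither listed nor needed, are in the scene too. Several things look just like the lid: the one meant starts farthest from the robot's base. There is more than one size of the pot; the one meant has the size given above.

How it is judged:
On the way, in this order (a step that is already met when the one before it is completed fails the run):
1. the pot stands upright in the wooden ring on the board, let go, with the lid not yet on it (horizontal distance between pot and ring below 0.006 m and z of pot in the frame of ring below 0.003 m and angle between pot's own z axis and vertical below 0.06 rad and contact force between the fingers and pot below 0.3 N and distance between lid and pot above 0.12 m), for 0.2 s.
2. the lid is pressed past the click, down onto the pot's shoulder, with more than 4 N between them (z of lid in the frame of pot between 0.067 and 0.072 m and horizontal distance between lid and pot below 0.005 m and angle between the z axis of lid and the z axis of pot, either way round below 0.06 rad and contact force between lid and pot above 4 N), for 0.3 s.
At the end, for the whole second after the job is handed in: The pot stands in the ring (within 6 mm of centre, 3 mm of fully down), upright; the lid is past the click and home (within 2 mm, 0.06 rad); through the last second the fingers press it on the pot with 4 to 35 N; both jars stand within 15 mm of their start (all of step 2 and horizontal distance between pot and ring below 0.006 m and z of pot in the frame of ring below 0.003 m and angle between pot's own z axis and vertical below 0.06 rad and contact force between lid and pot below 35 N and contact force between the fingers and lid above 3 N and linear speed of each of pot, lid below 0.02 m/s and distance of each of jar_a, jar_b from where it was at the start of the episode below 0.015 m and angle between each of jar_a, jar_b's own z axis and vertical below 0.1 rad); the arm keeps its last pose, push and grip.
It fails at once if a jar of the row is pushed away or knocked over (distance of any of jar_a, jar_b from where it was at the start of the episode above 0.02 m).
It also fails if it takes over 64 s, if anything falls off the work surface, if the arm or the gripper's body presses on something with over 40 N, if the wrist force passes 120 N, or if a joint passes its speed limit or range.

ROBOT

A 7-joint arm with a two-finger parallel gripper is mounted at the origin on the work surface; the furniture and walls round the work are solid. World frame = base frame: x ahead of the robot, y to its left, z up, the work surface at z = 0. Lengths are in m, angles in rad, forces in N, time in s.
With the tool pointing down it reaches from about 0.4 to 0.85 m from the base axis. Payload 10.4 kg.
Tool frame: the origin (TCP) lies at the very end of the fingers, on their centre line; the grasp point (between the pads) lies 19 mm behind it; z points along the fingers, y is the line along which they close (so a half turn about z gives the same grasp; the last joint's range is limited). The gripper opens to 87 mm and grips with 3 to 60 N. Pads are 19 mm wide; open, the fingers measure 117 mm over their backs; the gripper's body (75 mm by 190 mm) begins 51 mm behind the grasp point.
Start: joints at [-1.259, 0.332, -0.065, 1.46, 0.022, 1.35, -0.088], TCP at [0.205, 0.59, 0.223] pointing down, gripper open.
Joint ranges: [-2.6, 2.6], [-0.5, 2.12], [-1.47, 1.34], [0.16, 2.42], [-1.27, 4.41], [0.06, 2.06], [-2.6, 2.6]. Speed limits (rad/s): [2.22, 2.22, 2.79, 2.79, 3.14, 3.14, 3.14].

INTERFACE

Orientations are given as a unit quaternion [x, y, z, w].
In Python, from bench import r gives the robot as it stands.
- The arm moves only by the tool jog_arm, called after ">>>" as name([rows], argument=value, ...), one row to a line, values as JSON. Schema: {"type":"object","properties":{"moves":{"type":"array","items":{"type":"array","prefixItems":[{"type":"array","items":{"type":"number"},"minItems":3,"maxItems":3},{"type":"number"},{"type":"number"}],"minItems":3,"maxItems":3},"minItems":1,"maxItems":12},"squeeze":{"type":"number"},"only":{"type":"string"},"quiet":{"type":"boolean"},"lines":{"type":"string"}},"required":["moves"],"additionalProperties":false}. moves is a list of rows, 1 to 12 of them, each written [[dx, dy, dz], turn, opening]: dx, dy, dz in units of 5 mm, then a turn about the tool's z in units of 0.1 rad, then the finger opening in m; each row is the pose to reach, as a shift and turn from the pose commanded when the call began, along the tool's axes at that moment; what a row does not reach only later rows make up. A row lasts 1/10 s, in which the tool goes at most 0.05 m and 0.15 rad, less where a joint would pass 70% of its speed; a pose out of reach is approached as far as the arm can. The fingers move at their own pace and stop on an object; squeeze is the grip in N (left out, the last holds). Time passes only in rows, so rows that do not move let the fingers close. The tool returns the time, the measured TCP pose, the force, the opening and the grip force at its end. only (a regular expression) keeps the lines of the reply that match it, lines (a string "A,B") keeps lines A to B, and quiet returns only ok. Input that does not fit is refused with a message, and nothing moves.
- r.read_state(): the state, without advancing time (a new reading comes with each control period).
- r.camera(name): name is "scene" or "top" or "wrist"; returns a dict with "img" (384x512x3 uint8, red, green, blue), "fx", "fy", "cx", "cy" (pixels), "k1" (the pictures are not rectified: a ray, as slopes to the right and down, at radius r is drawn at 1 + k1 r^2 times it, then the intrinsics apply), "pose" (4x4, takes a point from camera to world coordinates). Camera axes: x right, y down, z forward; pixel columns grow to the right and rows downward; lengths in m; the calibration is good to about 2 mm. A picture is of the moment at which its call begins. There is no depth.
- r.close_job(): hands the job in; it is judged then, once.
Trained networks look in the newest picture that a camera, given by its name, has taken for a name from the list of things; names that differ only in an ending like _2 or _b are one class to them, and where a whole thing is asked for, a point or a joint stands for the part that bears it (a point fixed in the world has none). Each returns a list of dicts, best first, with "p" (0 to 1); they miss things now and then, are a little off and sometimes report something else, mostly with a low value. They report only what shows in the picture. A call takes as long as a camera call. They do not tell look-alikes from the thing itself.
- r.recognise(camera, label): "position" ([column, row] as shares, 0 to 1, of the picture: columns of its width, rows of its height, amid what is visible of it).
- r.regions_of(camera, label): "pixels" (384x512 bool, what is visible of it) and "position" ([column, row] as shares, 0 to 1, of the picture: columns of its width, rows of its height, amid what is visible of it).
The state is a dict: "time": time; "joint_positions": joint angles; "joint_vel": joint speeds; "joint_torque": joint torques, N m; "ee_pos": TCP position; "eef_rot": TCP orientation; "ft_force": force on the tool from outside, world axes, zero at the start; "torque": the same for the moment, N m; "width": finger opening in m; "grip_force": force on a finger pad.
Only numpy, scipy, OpenCV 4.12 (cv2) and the standard library are available. Lean on these libraries where they do the work, as an engineer would, in place of code of your own. Each camera call takes 0.05 s, during which the arm holds its last target. There are 200 camera calls.

## Working session

There is one attempt and no reset: what is moved stays moved. The work goes in short steps, Python scripts to look and compute and a tool call to move; the robot and the scene stay as the last step left them, time stands still between calls to the robot, and variables do not carry over. Pictures are saved under pics/ and viewed, at most 10 in all, crops included, and the job is handed in when it is done.

```bash
mkdir -p pics; ls
```

Create h.py:
```python
import numpy as np, cv2, json
from bench import r
def ray(c,uv):
    # pixel -> world origin, direction
    x=(uv[0]-c["cx"])/c["fx"]; y=(uv[1]-c["cy"])/c["fy"]
    rd=np.hypot(x,y); s=rd
    for _ in range(20): s=rd/(1+c["k1"]*s*s)
    k=s/rd if rd>0 else 1
    P=np.array(c["pose"]); return P[:3,3],P[:3,:3]@np.array([x*k,y*k,1.])
def at(c,uv,z):
    o,d=ray(c,uv); return o+d*(z-o[2])/d[2]
def proj(c,p):
    P=np.array(c["pose"]); q=P[:3,:3].T@(np.array(p)-P[:3,3]); x,y=q[0]/q[2],q[1]/q[2]
    f=1+c["k1"]*(x*x+y*y); return np.array([c["cx"]+c["fx"]*x*f,c["cy"]+c["fy"]*y*f])
def save(c,n): cv2.imwrite(f"pics/{n}.png",c["img"][:,:,::-1])
```

Run:
```python
from h import *
np.set_printoptions(precision=3,suppress=True)
ims=[]
for n in ("top","scene"):
    c=r.camera(n); save(c,n); ims.append(c)
    print(n,c["fx"],c["k1"],np.array(c["pose"])[:3])
    for l in ("rack","ring","jar_a","pot","lid","lid_knob"):
        for m in r.regions_of(n,l)[:6]:
            v,u=np.nonzero(m["pixels"]); 
            uv=np.array(m["position"])*[512,384]
            print(l,round(m["p"],2),uv.round(0),len(u),(u.min(),u.max(),v.min(),v.max()),at(c,uv,0.03))
s=r.read_state(); print({k:np.round(v,3) for k,v in s.items()})
```

```text
pics
top 351.5812255037559 -0.02568728400771926 [[ 0.007 -0.983  0.185  0.183]
 [-1.    -0.008 -0.004  0.042]
 [ 0.005 -0.185 -0.983  1.09 ]]
rack 0.55 [184. 173.] 1906 (np.int64(140), np.int64(248), np.int64(153), np.int64(188)) [0.437 0.252 0.03 ]
ring 0.52 [154. 164.] 176 (np.int64(146), np.int64(170), np.int64(161), np.int64(184)) [0.468 0.345 0.03 ]
jar_a 0.85 [192. 167.] 545 (np.int64(178), np.int64(203), np.int64(152), np.int64(179)) [0.458 0.225 0.03 ]
jar_a 0.64 [231. 163.] 567 (np.int64(216), np.int64(239), np.int64(148), np.int64(177)) [0.472 0.105 0.03 ]
pot 0.67 [379. 162.] 421 (np.int64(368), np.int64(392), np.int64(151), np.int64(173)) [ 0.479 -0.359  0.03 ]
pot 0.58 [366. 197.] 241 (np.int64(360), np.int64(378), np.int64(187), np.int64(203)) [ 0.369 -0.31   0.03 ]
pot 0.23 [310. 176.] 321 (np.int64(303), np.int64(322), np.int64(167), np.int64(187)) [ 0.432 -0.141  0.03 ]
lid 0.69 [316. 175.] 347 (np.int64(303), np.int64(323), np.int64(167), np.int64(187)) [ 0.434 -0.157  0.03 ]
lid 0.67 [356. 237.] 339 (np.int64(346), np.int64(367), np.int64(228), np.int64(247)) [ 0.2
[... 1404 characters left out ...]
4(259), np.int64(280), np.int64(195), np.int64(216)) [ 0.371 -0.027  0.03 ]
lid_knob 0.86 [292. 193.] 339 (np.int64(283), np.int64(303), np.int64(183), np.int64(203)) [ 0.415 -0.131  0.03 ]
{'time': np.float64(0.7), 'joint_positions': array([-1.259,  0.332, -0.065,  1.46 ,  0.022,  1.35 , -0.089]), 'joint_vel': array([-0.   ,  0.001, -0.   ,  0.001, -0.001, -0.004, -0.   ]), 'joint_torque': array([  0.   , -62.289,   0.025, -39.009,  -0.061,   0.031,  -0.   ]), 'ee_pos': array([0.205, 0.59 , 0.223]), 'eef_rot': array([0.167, 0.986, 0.   , 0.   ]), 'ft_force': array([ 0.454, -0.234, -0.149]), 'torque': array([-0.004, -0.018, -0.007]), 'grip_force': np.float64(0.0), 'width': np.float64(0.087)}
```

Run:
```python
import cv2
a=cv2.imread("pics/top.png")[130:270,130:410]
cv2.imwrite("pics/topc.png",cv2.resize(a,(784,392),interpolation=cv2.INTER_CUBIC))
```

```text
(no output)
```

View pics/topc.png

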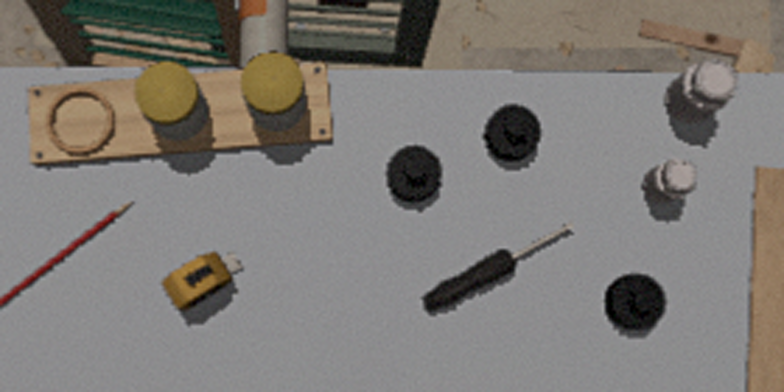

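View pics/scene.png

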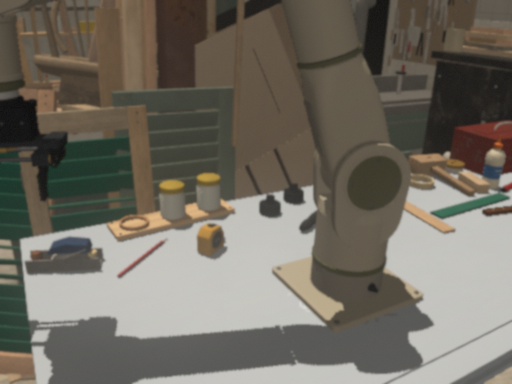

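Add to h.py:
```python
from scipy.spatial.transform import Rotation as R
np.set_printoptions(precision=4,suppress=True)
def rel(target,yaw=None):
    "world TCP target -> tool-frame shift; yaw = world angle of tool y wanted"
    s=r.read_state(); M=R.from_quat(s["eef_rot"]).as_matrix()
    d=M.T@(np.array(target)-s["ee_pos"]); y=np.arctan2(M[1,1],M[0,1])
    print("t %.2f tcp %s"%(s["time"],np.array(s["ee_pos"]).round(4)),"shift",d.round(4),"yaw_y %.3f"%y, "tilt",M[:,2].round(4))
    if yaw is not None:
        # looking down: +turn about tool z decreases world yaw
        t=-(yaw-y); t=(t+np.pi/2)%np.pi-np.pi/2; print("turn %.3f"%t)
def circ(x,y,z,rad,n=48):
    a=np.linspace(0,2*np.pi,n,endpoint=False); return np.c_[x+rad*np.cos(a),y+rad*np.sin(a),np.full(n,z)]
def sil(c,x,y,prof,z0=0,k=1):
    pts=np.array([proj(c,p) for z,rad in prof for p in circ(x,y,z0+z*k,rad*k,32)])
    return pts
POT=[(0,.024),(.004,.028),(.07,.028),(.07,.022),(.09,.022),(.094,.018)]
LID=[(0,.0305),(.03,.0305),(.052,.012)]
def fit(c,mask,prof,x0,z0=0,scale=False):
    # hull vs mask fit: match the silhouette (convex pieces)
    from scipy.optimize import minimize
    S=4
    big=cv2.resize(mask.astype(np.uint8)*255,None,fx=S,fy=S,interpolation=cv2.INTER_LINEAR)>127
    def f(p):
        im=np.zeros(big.shape,np.uint8); k=p[2] if scale else 1
        for a,b in zip(prof[:-1],prof[1:]):
            h=cv2.convexHull((((sil(c,p[0],p[1],[a,b],z0,k)+.5)*S-.5)*8).round().astype(np.int32)); cv2.fillConvexPoly(im,h,1,shift=3)
        im=im>0; return 1-(im&big).sum()/(im|big).sum()
    p0=list(x0)+([1.] if scale else [])
    sx=np.array([[0]*len(p0)]+[[.015*(i==j) if j<2 else .1*(i==j) for j in range(len(p0))] for i in range(len(p0))])+p0
    o=minimize(f,p0,method="Nelder-Mead",options=dict(initial_simplex=sx,xatol=1e-4,fatol=1e-4,maxiter=150))
    return o.x,o.fun
```

Run:
```python
from h import *
c=r.camera("wrist"); save(c,"w0"); s=r.read_state(); M=R.from_quat(s["eef_rot"]).as_matrix()
P=np.array(c["pose"]); print("cam in tool",M.T@(P[:3,3]-s["ee_pos"]),"\n",M.T@P[:3,:3],c["fx"],c["k1"])
c=r.camera("top")
for l,pr,sc in (("pot",POT,True),("lid",LID,False),("jar_a",[(0,.034),(.09,.034)],False)):
    for m in r.regions_of("top",l)[:3]:
        uv=np.array(m["position"])*[512,384]; p0=at(c,uv,.05)[:2]
        if l=="jar_a": print(l,m["p"],fit(c,m["pixels"],pr,p0,.015))
        else: print(l,m["p"],fit(c,m["pixels"],pr,p0,0,True))
ring=at(c,(159.3,173.2),.025); print(ring)
rel([.40,.36,.30]);
```

```text
cam in tool [ 0.0795  0.0004 -0.1625] 
 [[-0.0001 -0.9571 -0.2896]
 [ 1.     -0.0001 -0.0003]
 [ 0.0002 -0.2896  0.9571]] 307.49421027414786 -0.044218849490699784
pot 0.82 (array([ 0.3761, -0.3201,  0.7461]), np.float64(0.04112100576217914))
pot 0.81 (array([ 0.4763, -0.3566,  1.0146]), np.float64(0.03898213318895505))
lid 0.91 (array([ 0.4326, -0.1504,  0.9717]), np.float64(0.05189990732159411))
lid 0.55 (array([ 0.2454, -0.2804,  0.9289]), np.float64(0.06156128314481735))
lid 0.51 (array([ 0.386 , -0.0381,  0.9392]), np.float64(0.0490872210953347))
jar_a 0.74 (array([0.4524, 0.2236]), np.float64(0.0660426417056682))
jar_a 0.68 (array([0.4652, 0.114 ]), np.float64(0.055657032341248525))
[0.4389 0.3286 0.025 ]
t 0.95 tcp [0.2053 0.5903 0.2226] shift [-0.2595 -0.1536 -0.0774] yaw_y 1.236 tilt [ 0.      0.0001 -1.    ]
```

The manual's scale: shifts go in units of 5 mm and turns go in units of 0.1 rad. Converting my numbers, -0.295 m is -59, -0.162 m is -32.4, 1.118 rad is 11.18.

>>> jog_arm([
  [[-7.4, -4, -2], 1.4, 0.087],
  [[-14.8, -8, -4], 2.8, 0.087],
  [[-22, -12, -5.4], 4.2, 0.087],
  [[-29.4, -16, -5.4], 5.6, 0.087],
  [[-36.8, -20, -5.4], 7, 0.087],
  [[-44.2, -24, -5.4], 8.4, 0.087],
  [[-51.6, -28, -5.4], 9.8, 0.087],
  [[-59, -32.4, -5.4], 11.18, 0.087],
  [[-59, -32.4, -5.4], 11.18, 0.087],
  [[-59, -32.4, -5.4], 11.18, 0.087],
  [[-59, -32.4, -5.4], 11.18, 0.087],
])

```text
time: 2.05
ee_pos: [0.4298, 0.3415, 0.2495]
eef_rot: [0.663, 0.748, 0.0, -0.0]
ft_force: [-0.3, -0.5, 0.7]
width: 0.0871
grip_force: 0.0
```

Run:
```python
from h import *
rel([.43,.34,.25],.118)
c=r.camera("wrist"); save(c,"w1")
for l in ("ring","jar_a"):
  for m in r.regions_of("wrist",l)[:3]:
    v,u=np.nonzero(m["pixels"]); uv=np.array(m["position"])*[512,384]; print(l,m["p"],uv,len(u),u.min(),u.max(),v.min(),v.max(),at(c,uv,.02))
```

```text
t 2.05 tcp [0.4298 0.3415 0.2495] shift [-0.0015 -0.     -0.0005] yaw_y 0.121 tilt [-0.0004  0.0005 -1.    ]
turn 0.003
ring 0.84 [257.792  193.3824] 970 232 291 143 200 [0.4404 0.3035 0.02  ]
ring 0.45 [260.608  185.2032] 7218 228 299 124 323 [0.4426 0.3151 0.02  ]
jar_a 0.9 [257.9968 313.4976] 881 236 281 301 323 [0.4644 0.1139 0.02  ]
jar_a 0.67 [263.5776 250.9824] 2080 234 287 227 304 [0.4591 0.22   0.02  ]
jar_a 0.53 [257.0752 192.6912] 1008 232 291 143 200 [0.4393 0.3043 0.02  ]
```

View pics/w1.png

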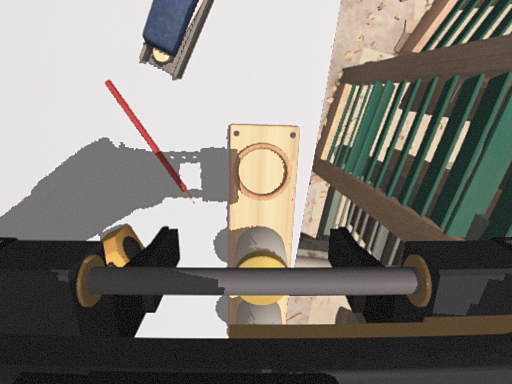

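Run:
```python
from h import *
c=r.camera("wrist")
for m in r.regions_of("wrist","ring")[:1]:
    v,u=np.nonzero(m["pixels"]); h=cv2.convexHull(np.c_[u,v].astype(np.int32)); k=np.zeros((384,512),np.uint8); cv2.fillConvexPoly(k,h,1)
    print(fit(c,k,[(0,.038),(.01,.038)],(.44,.33),.015,True))
    b=(k-m["pixels"].astype(np.uint8)); n,l,st,ce=cv2.connectedComponentsWithStats(b); i=1+st[1:,4].argmax(); print("hole",ce[i],at(c,ce[i],.022))
# wood corners: two board corners visible
for uv in ((229,125),(300,125),(229,228)): print(at(c,uv,.015))
# shift to view pot: TCP above pot, high
rel([.47,-.34,.25],.118)
```

```text
(array([0.4419, 0.3329, 1.004 ]), np.float64(0.01770953642684059))
hole [261.5739 171.0458] [0.4414 0.3346 0.022 ]
[0.3932 0.3874 0.015 ]
[0.4826 0.3982 0.015 ]
[0.407  0.2469 0.015 ]
t 2.30 tcp [0.4302 0.3411 0.2495] shift [-0.681  -0.0419 -0.0006] yaw_y 0.120 tilt [-0.0001  0.0001 -1.    ]
turn 0.002
```

To row units: -0.098 m is -19.6, -0.588 m is -117.6.

>>> jog_arm([
  [[-9.8, -0.6, 0], 0, 0.087],
  [[-19.6, -1.2, 0], 0, 0.087],
  [[-29.4, -1.8, 0], 0, 0.087],
  [[-39.2, -2.4, 0], 0, 0.087],
  [[-49, -3, 0], 0, 0.087],
  [[-58.8, -3.6, 0], 0, 0.087],
  [[-68.6, -4.2, 0], 0, 0.087],
  [[-78.4, -4.8, 0], 0, 0.087],
  [[-88.2, -5.4, 0], 0, 0.087],
  [[-98, -6, 0], 0, 0.087],
  [[-107.8, -6.6, 0], 0, 0.087],
  [[-117.6, -7.2, 0], 0, 0.087],
])

```text
time: 3.5
ee_pos: [0.4643, -0.2493, 0.25]
eef_rot: [0.664, 0.748, 0.001, 0.001]
ft_force: [-0.4, 0.7, 0.3]
width: 0.0865
grip_force: 0.0
```

>>> jog_arm([
  [[-9.4, -0.6, 0], 0, 0.087],
  [[-18.6, -1.2, 0], 0, 0.087],
  [[-18.6, -1.2, 0], 0, 0.087],
  [[-18.6, -1.2, 0], 0, 0.087],
  [[-18.6, -1.2, 0], 0, 0.087],
])

```text
time: 4.0
ee_pos: [0.4698, -0.3394, 0.2494]
eef_rot: [0.663, 0.748, 0.0, -0.0]
ft_force: [-0.6, -0.3, 0.1]
width: 0.087
grip_force: 0.0
```

Run:
```python
from h import *
rel([.476,-.357,.25],.118)
c=r.camera("wrist"); save(c,"w2")
for l,pr in (("pot",POT),("lid",LID)):
  for m in r.regions_of("wrist",l)[:3]:
    v,u=np.nonzero(m["pixels"]); uv=np.array(m["position"])*[512,384]; print(l,m["p"],uv,len(u),u.min(),u.max(),v.min(),v.max(),at(c,uv,.05), fit(c,m["pixels"],pr,at(c,uv,.05)[:2],0,True))
```

```text
t 4.00 tcp [ 0.4698 -0.3394  0.2494] shift [-0.0182  0.004  -0.0006] yaw_y 0.120 tilt [ 0.0001  0.0009 -1.    ]
turn 0.002
pot 0.77 [254.9248 186.2016] 2193 232 280 154 213 [ 0.4743 -0.3597  0.05  ] (array([ 0.4754, -0.356 ,  1.0022]), np.float64(0.03156977397953442))
pot 0.72 [178.176  142.1952] 1353 157 200 123 162 [ 0.3783 -0.3171  0.05  ] (array([ 0.3746, -0.3195,  0.768 ]), np.float64(0.0332275611967362))
lid 0.87 [79.3088 97.1904] 2414 50 109 70 121 [ 0.2621 -0.2786  0.05  ] (array([ 0.2446, -0.279 ,  0.9708]), np.float64(0.03410281974589058))
lid 0.83 [240.384   12.5184] 1256 213 266 0 30 [ 0.436 -0.172  0.05 ] (array([ 0.4315, -0.1485,  1.0004]), np.float64(0.021698392346385265))
```

View pics/w2.png

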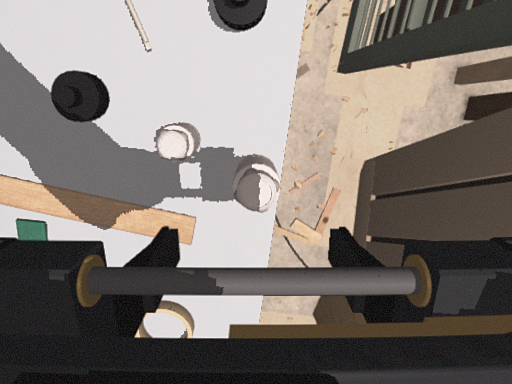

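To row units: 0.211 m is 42.2, 0.2 m is 40.

>>> jog_arm([
  [[-3.4, 0.8, 7], 0, 0.087],
  [[-3.4, 0.8, 16], 0, 0.087],
  [[-3.4, 0.8, 25], 0, 0.087],
  [[-3.4, 0.8, 34], 0, 0.087],
  [[-3.4, 0.8, 40], 0, 0.087],
  [[-3.4, 0.8, 42.2], 0, 0.087],
  [[-3.4, 0.8, 42.2], 0, 0.087],
  [[-3.4, 0.8, 42.2], 0, 0.05],
  [[-3.4, 0.8, 42.2], 0, 0.05],
  [[-3.4, 0.8, 42.2], 0, 0.05],
  [[-3.4, 0.8, 42.2], 0, 0.05],
  [[-3.4, 0.8, 42.2], 0, 0.05],
], squeeze=25)

```text
time: 5.35
ee_pos: [0.4753, -0.3573, 0.0389]
eef_rot: [0.664, 0.748, 0.0, 0.0]
ft_force: [-1.0, 0.1, 2.6]
width: 0.0557
grip_force: 21.0
```

>>> jog_arm([
  [[0, 0, 0], 0, 0.05],
  [[0, 0, 0], 0, 0.05],
  [[0, 0, 0], 0, 0.05],
  [[0, 0, -0.4], 0, 0.05],
])

```text
time: 5.75
ee_pos: [0.4749, -0.357, 0.0402]
eef_rot: [0.664, 0.748, -0.0, -0.0]
ft_force: [-0.2, 0.1, -3.2]
width: 0.0553
grip_force: 25.0
```

```bash
python3 -c "
from h import *
rel([.4418,.3335,.25],.11)"
```

```text
t 5.75 tcp [ 0.4749 -0.357   0.0402] shift [ 0.6897  0.0482 -0.2095] yaw_y 0.118 tilt [-0.0005  0.0005 -1.    ]
turn 0.008
```

To row units: -0.21 m is -42, 0.105 m is 21.

>>> jog_arm([
  [[0, 0, -5], 0, 0.05],
  [[0, 0, -13], 0, 0.05],
  [[0, 0, -22], 0, 0.05],
  [[0, 0, -31], 0, 0.05],
  [[4, 0.2, -39], 0, 0.05],
  [[12, 0.8, -42], 0, 0.05],
  [[21, 1.4, -42], 0, 0.05],
  [[30, 2, -42], 0, 0.05],
  [[39, 2.6, -42], 0, 0.05],
  [[48, 3.2, -42], 0, 0.05],
  [[57, 3.8, -42], 0, 0.05],
  [[66, 4.4, -42], 0, 0.05],
])

```text
time: 6.95
ee_pos: [0.4574, -0.0252, 0.2504]
eef_rot: [0.664, 0.748, 0.0, -0.0]
ft_force: [1.3, 1.2, -3.4]
width: 0.0554
grip_force: 25.0
```

>>> jog_arm([
  [[9, 0.6, 0], 0, 0.05],
  [[18, 1.2, 0], 0, 0.05],
  [[27, 1.8, 0], 0, 0.05],
  [[36, 2.4, 0], 0, 0.05],
  [[45, 3.2, 0], 0, 0.05],
  [[54, 4, 0], 0, 0.05],
  [[62, 4.6, 0], 0, 0.05],
  [[68, 5, 0], 0, 0.05],
  [[71, 5.2, 0], 0, 0.05],
  [[72, 5.2, 0], 0, 0.05],
  [[72, 5.2, 0], 0, 0.05],
  [[72, 5.2, 0], 0, 0.05],
])

```text
time: 8.15
ee_pos: [0.4422, 0.3318, 0.2506]
eef_rot: [0.665, 0.747, -0.0, 0.0]
ft_force: [0.6, 0.2, -3.7]
width: 0.0556
grip_force: 25.0
```

Run:
```python
from h import *
rel([.4418,.3335,.25],.11)
s=r.read_state(); print(s["ft_force"],s["width"])
c=r.camera("wrist"); save(c,"w3")
for l,z0 in (("pot",s["ee_pos"][2]-.0385),):
  for m in r.regions_of("wrist",l)[:3]:
    v,u=np.nonzero(m["pixels"]); uv=np.array(m["position"])*[512,384]; print(l,m["p"],uv,len(u),u.min(),u.max(),v.min(),v.max(),at(c,uv,.28), fit(c,m["pixels"],POT,at(c,uv,.28)[:2],z0))
    M=R.from_quat(s["eef_rot"]).as_matrix()
for m in r.regions_of("wrist","ring")[:1]:
    uv=np.array(m["position"])*[512,384]; print("ring",m["p"],uv)
```

```text
t 8.15 tcp [0.4422 0.3318 0.2506] shift [ 0.0017 -0.0003  0.0006] yaw_y 0.116 tilt [ 0.0001 -0.0004 -1.    ]
turn 0.006
[ 0.6133  0.2353 -3.7469] 0.055598077827179695
pot 0.86 [252.1088 245.7984] 10090 196 310 181 323 [0.4403 0.3451 0.28  ] (array([0.4422, 0.334 ]), np.float64(0.2895993043725156))
ring 0.66 [251.392 139.584]
```

View pics/w3.png

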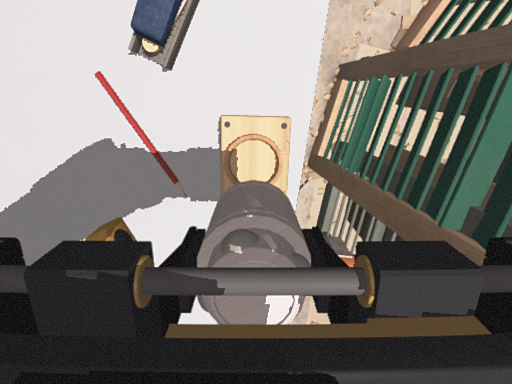

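Run:
```python
from h import *
c=r.camera("wrist"); m=r.regions_of("wrist","pot")[0]["pixels"]; s=r.read_state(); z0=s["ee_pos"][2]-.0385
v,u=np.nonzero(m); print(v.min())
for w in (184,188,192,198,204,210):print(w,u[v==w].min(),u[v==w].max())
for y in (.328,.330,.332,.334,.336):
    im=np.zeros((384,512),np.uint8)
    cv2.fillConvexPoly(im,cv2.convexHull(sil(c,.442,y,[(0,.024),(.004,.028),(.06,.028)],z0).round().astype(np.int32)),1)
    vv,uu=np.nonzero(im); print(y,vv.min(),[(uu[vv==w].min(),uu[vv==w].max()) for w in (184,188,192,198,204,210)])
rel([.4418,.3335,.06])
```

```text
181
184 235 270
188 228 278
192 224 283
198 219 288
204 216 290
210 214 292Traceback (most recent call last):
  File "<stdin>", line 8, in <module>
    return umr_minimum(a, axis, None, out, keepdims, initial, where)
ValueError: zero-size array to reduction operation minimum which has no identity
```

Run:
```python
from h import *
c=r.camera("wrist"); s=r.read_state(); z0=s["ee_pos"][2]-.0385
for y in (.328,.330,.332,.334,.336):
    im=np.zeros((384,512),np.uint8)
    cv2.fillConvexPoly(im,cv2.convexHull(sil(c,.442,y,[(0,.024),(.004,.028),(.06,.028)],z0).round().astype(np.int32)),1)
    vv,uu=np.nonzero(im); print(y,vv.min(),[(int(uu[vv==w].min()),int(uu[vv==w].max())) for w in (192,198,204,210)])
rel([.4418,.3335,.06])
```

```text
0.328 189 [(236, 269), (227, 278), (220, 285), (217, 288)]
0.33 186 [(232, 275), (223, 282), (219, 287), (216, 290)]
0.332 183 [(227, 279), (220, 285), (217, 289), (214, 292)]
0.334 181 [(224, 283), (219, 287), (216, 291), (213, 293)]
0.336 178 [(222, 286), (218, 290), (215, 293), (213, 295)]
t 8.45 tcp [0.4418 0.3331 0.2508] shift [ 0.0003 -0.      0.1908] yaw_y 0.117 tilt [ 0.0002  0.0004 -1.    ]
```

>>> jog_arm([
  [[0, 0, 8], 0, 0.05],
  [[0, 0, 17], 0, 0.05],
  [[0, 0, 25], 0, 0.05],
  [[0, 0, 31], 0, 0.05],
  [[0, 0, 34], 0, 0.05],
  [[0, 0, 35.6], 0, 0.05],
  [[0, 0, 36.6], 0, 0.05],
  [[0, 0, 37.4], 0, 0.05],
  [[0, 0, 38.2], 0, 0.05],
])

```text
time: 9.35
ee_pos: [0.4421, 0.3341, 0.0602]
eef_rot: [0.664, 0.748, 0.001, -0.0]
ft_force: [0.4, 0.8, -3.4]
width: 0.0557
grip_force: 25.0
```

>>> jog_arm([
  [[0, 0, 0.4], 0, 0.05],
  [[0, 0, 0.8], 0, 0.05],
  [[0, 0, 1], 0, 0.05],
  [[0, 0, 1], 0, 0.05],
])

```text
time: 9.75
ee_pos: [0.4416, 0.3336, 0.0546]
eef_rot: [0.664, 0.748, 0.0, -0.0]
ft_force: [0.0, -0.0, -2.1]
width: 0.0556
grip_force: 25.0
```

>>> jog_arm([
  [[0, 0, 0.2], 0, 0.05],
  [[0, 0, 0.2], 0, 0.05],
])

```text
time: 9.95
ee_pos: [0.4418, 0.3338, 0.0539]
eef_rot: [0.664, 0.748, 0.0, -0.0]
ft_force: [-0.7, -1.2, 0.9]
width: 0.0556
grip_force: 25.0
```

>>> jog_arm([
  [[0, 0, 0.2], 0, 0.05],
  [[0, 0, 0.2], 0, 0.05],
])

```text
time: 10.15
ee_pos: [0.4418, 0.3339, 0.0539]
eef_rot: [0.664, 0.748, 0.0, -0.0]
ft_force: [-4.9, -4.7, 13.0]
width: 0.0559
grip_force: 25.0
```

To row units: -0.2 m is -40, -0.17 m is -34.

>>> jog_arm([
  [[0, 0, -0.2], 0, 0.05],
  [[0, 0, -0.2], 0, 0.065],
  [[0, 0, -0.2], 0, 0.087],
  [[0, 0, -0.2], 0, 0.087],
  [[0, 0, -0.2], 0, 0.087],
  [[0, 0, -0.2], 0, 0.087],
  [[0, 0, -8], 0, 0.087],
  [[0, 0, -17], 0, 0.087],
  [[0, 0, -26], 0, 0.087],
  [[0, 0, -34], 0, 0.087],
  [[0, 0, -40], 0, 0.087],
  [[0, 0, -40], 0, 0.087],
])

```text
time: 11.35
ee_pos: [0.4432, 0.3348, 0.2572]
eef_rot: [0.664, 0.748, 0.004, 0.0]
ft_force: [-0.2, -0.2, -0.1]
width: 0.0873
grip_force: 0.0
```

Run:
```python
from h import *
rel([.4418,.3335,.25],.11)
c=r.camera("wrist"); save(c,"w4")
m=r.regions_of("wrist","pot")
for q in m[:2]:
    v,u=np.nonzero(q["pixels"]); uv=np.array(q["position"])*[512,384]; print(q["p"],u.min(),u.max(),v.min(),v.max(),fit(c,q["pixels"],POT,(.442,.333),.015))
for q in r.regions_of("wrist","ring")[:1]:
    v,u=np.nonzero(q["pixels"]); print("ring",q["p"],u.min(),u.max(),v.min(),v.max())
```

```text
t 11.35 tcp [0.4432 0.3348 0.2572] shift [-0.0011 -0.0016  0.0072] yaw_y 0.118 tilt [ 0.005   0.0055 -1.    ]
turn 0.008
0.88 226 275 143 200 (array([0.4413, 0.3348]), np.float64(0.03238327603415769))
ring 0.92 223 280 137 175
```

View pics/w4.png

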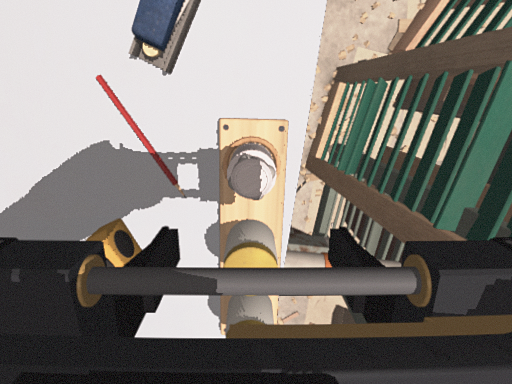

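To row units: -0.47 m is -94, -0.067 m is -13.4.

>>> jog_arm([
  [[-4, -0.6, 0], 0, 0.087],
  [[-13, -1.8, 1.4], 0, 0.087],
  [[-22.4, -3.2, 1.4], 0, 0.087],
  [[-31.8, -4.6, 1.4], 0, 0.087],
  [[-41.2, -5.8, 1.4], 0, 0.087],
  [[-50.6, -7.2, 1.4], 0, 0.087],
  [[-60, -8.6, 1.4], 0, 0.087],
  [[-69.4, -10, 1.4], 0, 0.087],
  [[-78.8, -11.2, 1.4], 0, 0.087],
  [[-87, -12.4, 1.4], 0, 0.087],
  [[-93, -13.2, 1.4], 0, 0.087],
  [[-94, -13.4, 1.4], 0, 0.087],
])

```text
time: 12.7
ee_pos: [0.4292, -0.1445, 0.2446]
eef_rot: [0.666, 0.746, -0.001, -0.0]
ft_force: [0.6, 0.9, 0.3]
width: 0.0869
grip_force: 0.0
```

>>> jog_arm([
  [[0, 0, 6], 0, 0.087],
  [[0, 0, 10], 0, 0.087],
  [[0, 0, 10], 0, 0.087],
  [[0, 0, 10], 0, 0.087],
  [[0, 0, 10], 0, 0.087],
])

```text
time: 13.2
ee_pos: [0.4309, -0.1407, 0.1963]
eef_rot: [0.664, 0.748, 0.0, 0.0]
ft_force: [-0.1, -0.5, 0.5]
width: 0.087
grip_force: 0.0
```

Run:
```python
from h import *
rel([.432,-.149,.1],.118)
c=r.camera("wrist"); save(c,"w5")
for q in r.regions_of("wrist","lid")[:4]:
    v,u=np.nonzero(q["pixels"]); uv=np.array(q["position"])*[512,384]; print(q["p"],u.min(),u.max(),v.min(),v.max(),fit(c,q["pixels"],[(0,.0305),(.03,.0305),(.03,.012),(.052,.012)],at(c,uv,.03)[:2],0))
```

```text
t 13.20 tcp [ 0.4309 -0.1407  0.1963] shift [-0.0083  0.0001  0.0963] yaw_y 0.119 tilt [ 0.0008 -0.0001 -1.    ]
turn 0.001
0.84 227 280 154 209 (array([ 0.4319, -0.1504]), np.float64(0.03590282468913408))
0.7 88 122 236 266 (array([ 0.2502, -0.2771]), np.float64(0.7988045208947822))
```

View pics/w5.png

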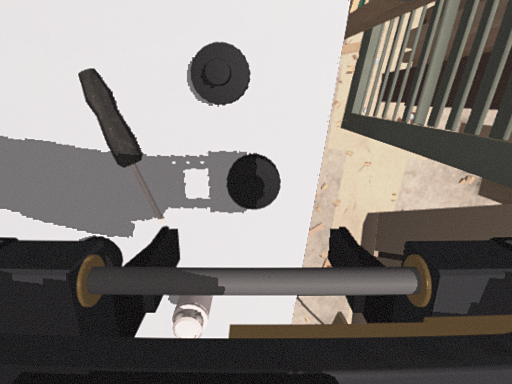

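To row units: 0.164 m is 32.8, 0.161 m is 32.2.

>>> jog_arm([
  [[-2, 0, 7], 0, 0.087],
  [[-2, 0, 16], 0, 0.087],
  [[-2, 0, 24], 0, 0.087],
  [[-2, 0, 29], 0, 0.06],
  [[-2, 0, 31], 0, 0.05],
  [[-2, 0, 32.2], 0, 0.04],
  [[-2, 0, 32.8], 0, 0.04],
])

```text
time: 14.0
ee_pos: [0.4324, -0.1509, 0.0322]
eef_rot: [0.664, 0.748, 0.0, 0.0]
ft_force: [-0.1, 0.8, 0.3]
width: 0.0627
grip_force: 0.0
```

>>> jog_arm([
  [[0, 0, 0.2], 0, 0.04],
  [[0, 0, 0.3], 0, 0.04],
  [[0, 0, 0.3], 0, 0.04],
])

```text
time: 14.3
ee_pos: [0.4321, -0.1508, 0.0306]
eef_rot: [0.664, 0.748, 0.001, 0.0]
ft_force: [-0.7, 0.4, 0.8]
width: 0.0428
grip_force: 0.0
```

>>> jog_arm([
  [[0, 0, 0.06], 0, 0.015],
  [[0, 0, 0.06], 0, 0.015],
  [[0, 0, 0.06], 0, 0.015],
  [[0, 0, 0.06], 0, 0.015],
  [[0, 0, 0.06], 0, 0.015],
  [[0, 0, 0.06], 0, 0.015],
  [[0, 0, 0.06], 0, 0.015],
], squeeze=40)

```text
time: 15.0
ee_pos: [0.4321, -0.1511, 0.0305]
eef_rot: [0.664, 0.748, 0.0, 0.0]
ft_force: [-1.9, 0.5, 7.4]
width: 0.0231
grip_force: 41.2
```

```bash
python3 -c "
from h import *
rel([.4415,.3338,.25],.118)"
```

```text
t 15.00 tcp [ 0.4321 -0.1511  0.0305] shift [ 0.4805  0.0666 -0.2193] yaw_y 0.118 tilt [ 0.001   0.0004 -1.    ]
turn -0.000
```

>>> jog_arm([
  [[0, 0, -5], 0, 0.015],
  [[0, 0, -13], 0, 0.015],
  [[0, 0, -22], 0, 0.015],
  [[0, 0, -31], 0, 0.015],
  [[4, 0.6, -39], 0, 0.015],
  [[12, 1.6, -43], 0, 0.015],
  [[21, 3, -43.8], 0, 0.015],
  [[30, 4.2, -43.8], 0, 0.015],
  [[39, 5.4, -43.8], 0, 0.015],
  [[48, 6.6, -43.8], 0, 0.015],
  [[57, 8, -43.8], 0, 0.015],
  [[66, 9.2, -43.8], 0, 0.015],
])

```text
time: 16.2
ee_pos: [0.4382, 0.1839, 0.2491]
eef_rot: [0.664, 0.747, 0.0, -0.0]
ft_force: [1.5, -0.1, 0.6]
width: 0.023
grip_force: 40.8
```

>>> jog_arm([
  [[9, 1.2, 0], 0, 0.015],
  [[18, 2.4, 0], 0, 0.015],
  [[25, 3.4, 0], 0, 0.015],
  [[29, 4, 0], 0, 0.015],
  [[30.2, 4.2, 0], 0, 0.015],
  [[30.2, 4.2, 0], 0, 0.015],
  [[30.2, 4.2, 0], 0, 0.015],
  [[30.2, 4.2, 0], 0, 0.015],
])

```text
time: 17.0
ee_pos: [0.442, 0.3332, 0.2491]
eef_rot: [0.665, 0.747, 0.0, -0.0]
ft_force: [0.5, 0.1, 0.5]
width: 0.0231
grip_force: 40.8
```

Run:
```python
from h import *
rel([.4415,.3338,.25],.118)
s=r.read_state(); c=r.camera("wrist"); save(c,"w6"); P=np.array(c["pose"])
from scipy.optimize import least_squares
q=r.regions_of("wrist","lid")[0]; v,u=np.nonzero(q["pixels"]); print(q["p"],u.min(),u.max(),v.min(),v.max())
z0=s["ee_pos"][2]-.0305
print("lid 1:",[(int(w),int(u[v==w].min()),int(u[v==w].max())) for w in range(v.min(),v.min()+40,6)])
for y in (.330,.332,.334,.336):
    im=np.zeros((384,512),np.uint8)
    cv2.fillConvexPoly(im,cv2.convexHull(sil(c,s["ee_pos"][0],y,[(0,.0305),(.03,.0305)],z0).round().astype(np.int32)),1)
    vv,uu=np.nonzero(im); print(y,vv.min(),[(int(w),int(uu[vv==w].min()),int(uu[vv==w].max())) for w in range(v.min()+6,v.min()+40,6) if (vv==w).any()])
c=r.camera("top"); 
for q in r.regions_of("top","pot"):
    uv=np.array(q["position"])*[512,384]; print("toppot",q["p"],uv,at(c,uv,.05))
```

```text
t 17.00 tcp [0.442  0.3332 0.2491] shift [ 0.0007 -0.0004 -0.0009] yaw_y 0.116 tilt [ 0.0003  0.0004 -1.    ]
turn -0.002
0.89 203 304 181 267
lid 1: [(181, 247, 264), (187, 230, 278), (193, 222, 285), (199, 215, 291), (205, 213, 294), (211, 210, 297), (217, 207, 300)]
0.33 185 [(187, 236, 268), (193, 225, 280), (199, 218, 287), (205, 214, 291), (211, 211, 294), (217, 208, 296)]
0.332 182 [(187, 230, 276), (193, 222, 284), (199, 217, 290), (205, 213, 293), (211, 210, 296), (217, 207, 298)]
0.334 179 [(187, 226, 280), (193, 219, 287), (199, 214, 292), (205, 211, 295), (211, 209, 297), (217, 206, 300)]
0.336 176 [(187, 223, 285), (193, 217, 290), (199, 213, 294), (205, 210, 297), (211, 208, 299), (217, 206, 302)]
toppot 0.58 [366.4896 195.9936] [ 0.3675 -0.3057  0.05  ]
```

View pics/w6.png

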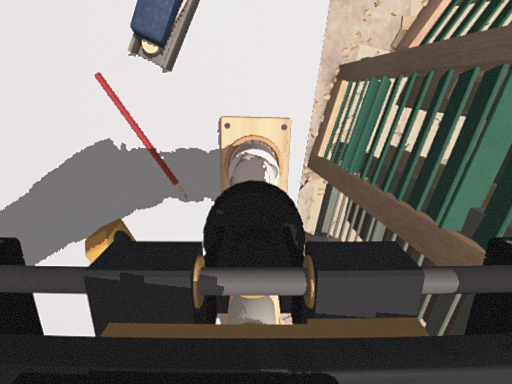

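Run:
```python
from h import *
c=r.camera("wrist"); q=r.regions_of("wrist","pot")[0]; k=q["pixels"]; lid=r.regions_of("wrist","lid")[0]["pixels"]
v,u=np.nonzero(k); print(q["p"],u.min(),u.max(),v.min(),v.max())
L=np.nonzero(lid)[0].min()-2; best=[]
for x in np.arange(.438,.446,.0005):
  for y in np.arange(.330,.340,.0005):
    im=np.zeros((384,512),np.uint8)
    for a,b in zip(POT[:-1],POT[1:]): cv2.fillConvexPoly(im,cv2.convexHull((sil(c,x,y,[a,b],.015)*8).round().astype(np.int32)),1,shift=3)
    A=im[:L]>0;B=k[:L]; best.append(((A&B).sum()/(A|B).sum(),x,y))
print(sorted(best)[-6:]); rel([.4415,.3345,.141])
```

```text
0.95 229 278 143 185
[(np.float64(0.9638069705093834), np.float64(0.4425), np.float64(0.334)), (np.float64(0.9640239840106596), np.float64(0.4425), np.float64(0.3345)), (np.float64(0.9645484949832775), np.float64(0.441), np.float64(0.334)), (np.float64(0.9657488247145736), np.float64(0.4415), np.float64(0.334)), (np.float64(0.966), np.float64(0.4415), np.float64(0.3345)), (np.float64(0.966), np.float64(0.442), np.float64(0.3345))]
t 17.35 tcp [0.4415 0.3344 0.2488] shift [ 0.     -0.      0.1078] yaw_y 0.118 tilt [ 0.      0.0002 -1.    ]
```

To row units: 0.0005 m is 0.1, 0.107 m is 21.4.

>>> jog_arm([
  [[0.1, 0, 7], 0, 0.015],
  [[0.1, 0, 14], 0, 0.015],
  [[0.1, 0, 18], 0, 0.015],
  [[0.1, 0, 20], 0, 0.015],
  [[0.1, 0, 21], 0, 0.015],
  [[0.1, 0, 21.4], 0, 0.015],
  [[0.1, 0, 21.4], 0, 0.015],
])

```text
time: 18.05
ee_pos: [0.4418, 0.3354, 0.1425]
eef_rot: [0.664, 0.748, 0.001, 0.0]
ft_force: [0.3, 0.1, -1.0]
width: 0.0232
grip_force: 40.8
```

>>> jog_arm([
  [[0, 0, 0.4], 0, 0.015],
  [[0, 0, 0.8], 0, 0.015],
  [[0, 0, 0.8], 0, 0.015],
])

```text
time: 18.35
ee_pos: [0.4414, 0.3352, 0.1378]
eef_rot: [0.664, 0.748, 0.0, -0.0]
ft_force: [0.3, 0.5, -0.4]
width: 0.0229
grip_force: 40.8
```

>>> jog_arm([
  [[0, 0, 0.4], 0, 0.015],
  [[0, 0, 0.6], 0, 0.015],
  [[0, 0, 0.6], 0, 0.015],
])

```text
time: 18.65
ee_pos: [0.4414, 0.335, 0.1346]
eef_rot: [0.664, 0.748, -0.0, -0.0]
ft_force: [-0.7, -0.5, 0.7]
width: 0.0234
grip_force: 40.8
```

To row units: 0.005 m is 1, 0.004 m is 0.8.

>>> jog_arm([
  [[0, 0, 0.4], 0, 0.015],
  [[0, 0, 0.8], 0, 0.015],
  [[0, 0, 1], 0, 0.015],
  [[0, 0, 1], 0, 0.015],
])

```text
time: 19.05
ee_pos: [0.442, 0.3354, 0.1308]
eef_rot: [0.664, 0.748, 0.001, 0.0]
ft_force: [-1.3, -1.1, 7.8]
width: 0.0235
grip_force: 43.2
```

>>> jog_arm([
  [[0, 0, 0.4], 0, 0.015],
  [[0, 0, 0.8], 0, 0.015],
  [[0, 0, 1.2], 0, 0.015],
  [[0, 0, 1.2], 0, 0.015],
])

```text
time: 19.45
ee_pos: [0.4417, 0.335, 0.1237]
eef_rot: [0.664, 0.747, 0.0, 0.0]
ft_force: [0.8, 0.2, -0.4]
width: 0.0229
grip_force: 41.2
```

>>> jog_arm([
  [[0, 0, 0.4], 0, 0.015],
  [[0, 0, 0.8], 0, 0.015],
  [[0, 0, 0.8], 0, 0.015],
])

```text
time: 19.75
ee_pos: [0.4409, 0.3348, 0.1189]
eef_rot: [0.664, 0.748, -0.001, -0.0]
ft_force: [-0.0, 0.5, -2.7]
width: 0.0231
grip_force: 40.7
```

>>> jog_arm([
  [[0, 0, 0.4], 0, 0.015],
  [[0, 0, 0.4], 0, 0.015],
  [[0, 0, 0.4], 0, 0.015],
])

```text
time: 20.05
ee_pos: [0.4414, 0.3352, 0.1177]
eef_rot: [0.664, 0.748, 0.0, -0.0]
ft_force: [0.3, -0.6, -2.4]
width: 0.0229
grip_force: 41.1
```

Past the click (7.8 N, then a drop); the shoulder is about 2 mm further.

To row units: 0.002 m is 0.4, 0.001 m is 0.2.

>>> jog_arm([
  [[0, 0, 0.2], 0, 0.015],
  [[0, 0, 0.4], 0, 0.015],
  [[0, 0, 0.4], 0, 0.015],
])

```text
time: 20.35
ee_pos: [0.4414, 0.3351, 0.1157]
eef_rot: [0.664, 0.748, 0.0, -0.0]
ft_force: [-0.1, -0.0, -1.0]
width: 0.0229
grip_force: 41.3
```

>>> jog_arm([
  [[0, 0, 0.14], 0, 0.015],
  [[0, 0, 0.14], 0, 0.015],
  [[0, 0, 0.14], 0, 0.015],
])

```text
time: 20.65
ee_pos: [0.4416, 0.3353, 0.1155]
eef_rot: [0.664, 0.748, 0.0, -0.0]
ft_force: [-2.2, -0.9, 5.4]
width: 0.0229
grip_force: 42.8
```

To row units: 0.0005 m is 0.1.

>>> jog_arm([
  [[0, 0, 0.1], 0, 0.015],
  [[0, 0, 0.1], 0, 0.015],
  [[0, 0, 0.1], 0, 0.015],
  [[0, 0, 0.1], 0, 0.015],
  [[0, 0, 0.1], 0, 0.015],
])

```text
time: 21.15
ee_pos: [0.4417, 0.3354, 0.1155]
eef_rot: [0.664, 0.748, 0.001, -0.0]
ft_force: [-2.6, -2.1, 9.0]
width: 0.0231
grip_force: 43.7
```

>>> jog_arm([
  [[0, 0, 0], 0, 0.015],
  [[0, 0, 0], 0, 0.015],
  [[0, 0, 0], 0, 0.015],
  [[0, 0, 0], 0, 0.015],
  [[0, 0, 0], 0, 0.015],
])

```text
time: 21.65
ee_pos: [0.4417, 0.3354, 0.1155]
eef_rot: [0.664, 0.748, 0.001, -0.0]
ft_force: [-2.2, -1.6, 9.1]
width: 0.0231
grip_force: 43.7
```

```bash
python3 -c "
from bench import r
print(r.close_job())"
```

```text
the job is handed in; nothing more can be done
None
```

The pot stands upright in the wooden ring, and the lid is pressed through the click and fully home, with the gripper still pressing it down at about 9 N. I handed the job in at about 21.7 s without re-measuring the jars at the end, and the hand-in returned no verdict.

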